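# Set a watchmaker's lathe for turning: centre up, lock lever over, tip-over rest up

## Robot

A 6-joint arm with a two-finger parallel gripper is mounted at the origin on a cart in front of the work surface, level with it; the furniture and walls round the work are solid. World frame = base frame: x ahead of the robot, y to its left, z up, the work surface at z = 0. Lengths are in m, angles in degrees, forces in N, time in s.
With the tool pointing down it reaches from about 0.4 to 0.825 m from the base axis. Payload 7 kg.
Tool frame: the origin (TCP) lies between the finger pads; the fingertips stand 25 mm ahead of it and the grasp point (between the pads) lies 6 mm ahead of it; z points along the fingers, y is the line along which they close (so a half turn about z gives the same grasp; the last joint's range is limited). The gripper opens to 88 mm and grips with 3 to 60 N. Pads are 19 mm wide; open, the fingers measure 130 mm over their backs; the gripper's body (78 mm by 193 mm) begins 47 mm behind the grasp point.
Start: joints at [-56.545, 20.546, 0.682, 0, -70.136, -16.507], TCP at [0.197, -0.646, 0.252] pointing down, gripper open.
Joint ranges: [-176.03, 176.03], [-82.01, 121.73], [-58.28, 71.71], [-173.87, 95.51], [-174.79, -0.11], [-173.66, 173.66]. Speed limits (degrees/s): [136.94, 136.94, 172.46, 180, 180, 180].

## Interface

Orientations are given as [roll, pitch, yaw] about the fixed x, y, z axes, in that order (R = Rz(yaw) Ry(pitch) Rx(roll)).
In Python, from plant import ctrl gives the robot as it stands.
- The arm moves only by the shell command python3 drive.py, which reads ROWS from standard input. ROWS is one flat JSON list of numbers that holds 1 to 8 rows one after another, with no inner brackets; each row has 5 numbers: dx, dy, dz in units of 25 mm, then a turn about the tool's z in units of 5 degrees, then the finger opening in m; each row is the pose to reach, as a shift and turn from the pose commanded when the command began, along the tool's axes at that moment; what a row does not reach only later rows make up. A row lasts 1/8 s, in which the tool goes at most 0.0625 m and 10.7 degrees, less where a joint would pass 70% of its speed; a pose out of reach is approached as far as the arm can. The fingers move at their own pace and stop on an object; the grip force is fixed at half the most. Time passes only in rows, so rows that do not move let the fingers close. It prints the time, the measured TCP pose, the force, the opening and the grip force at its end. Input that does not fit is refused with a message, and nothing moves.
- ctrl.get_obs(): the state, without advancing time (a new reading comes with each control period).
- ctrl.snapshot(name): name is "scene" or "top"; returns a dict with "frame" (420x560x3 uint8, red, green, blue), "z_map" (420x560 float32, m along the optical axis (not along the pixel's ray), 0 where there is no reading), "fovy" (degrees; the focal length in pixels is half the picture's height over the tangent of half this angle, whatever the lens; pixels are square), "cx", "cy" (the principal point, pixels), "k1" (the pictures are not rectified: a ray, as slopes to the right and down, at radius r is drawn at 1 + k1 r^2 times it, then the intrinsics apply), "R" (3x3) and "t" (3): a world point X has camera coordinates R X + t. Camera axes: x right, y down, z forward; pixel columns grow to the right and rows downward; lengths in m; the calibration is good to about 2 mm. A picture is of the moment at which its call begins.
- ctrl.close_job(): hands the job in; it is judged then, once.
The state is a dict: "clock": time; "joint_pos": joint angles; "qvel": joint speeds; "tau": joint torques, N m; "tool_pos": TCP position; "orientation": TCP orientation; "force": force on the tool from outside, world axes, zero at the start; "moment": the same for the moment, N m; "opening": finger opening in m; "gripper_force": force on a finger pad.
Only numpy, scipy, OpenCV 4.12 (cv2) and the standard library are available. Lean on these libraries where they do the work, as an engineer would, in place of code of your own. Each camera call takes 0.05 s, during which the arm holds its last target. There are 200 camera calls.

## Task

Make the little lathe ready for turning by pushing with the fingertips only: push the tailstock along the bed until its centre meets the end of the brass blank, then flip its lock lever right over towards the headstock, and last tip up the hinged tool rest, which leans back towards you, until it stands against its stop beside the blank. Grasp and lift nothing: the rest's post must stay at the height it is set to, the blank must not be touched, and the small things lying round the lathe stay where they are. Finish with the hand clear of everything.

Things in the scene. Friction and masses are not known exactly. Their poses are not given: they have to be found in the camera images.
- lathe: watchmaker's lathe fixed on a wooden board (190 x 370 mm, top z 23, front edge x -75). Origin on the bench under the bed; x away from the operator, y along the bed to the headstock (pulley, black belt guard: y 50 to 180, z to 150 mm). Lathe axis x 0, z 130; bed 32 mm wide, top z 88, y -160 to 140. Tailstock at negative y; tool rest in front of the bed at y 20 mm
- blank: brass blank, 8 mm thick, held in the headstock's collet on the axis; origin at its free end (lathe x 0, y -10, z 130 mm). It is not to be touched
- tailstock (a joint): tailstock on the bed, m: gap between the point of its centre and the blank's end; 0 = centre meets the blank (hard stop), up to 0.055 standing back (away from the headstock). It slides stiffly (about 3 N) and stays where it is left. Its body is 40 mm wide, at most 58 mm above the bed and 50 mm long along the bed, with the knob behind it
- tailstock_knob (a point): middle of the outer flat face of the tailstock's dark steel knob (31 mm across), on the lathe axis, facing lathe -y; at lathe y -126 mm when the joint is 0; the far end of the tailstock; free space behind it
- lock_lever (a joint): lock lever on the tailstock's front, rad: turns about an axis along lathe x; 0 = unlocked, leaning 0.55 rad from the vertical away from the headstock; 0.55 = straight up; 1.40 = locked, at its stop, leaning 0.85 rad towards the headstock. Stays where it is left (about 1 N at the ball)
- lever_ball (a point): middle of the black ball (13 mm) at the lever's end, 42 mm from the pivot; the rod is 7 mm thick
- lever_pivot (a point): middle of the lever's pivot hub (17 mm across), lathe x -45 mm, z 96 mm; it moves along with the tailstock
- tool_rest (a joint): tip-over T-shaped tool rest, rad: hinge along lathe y; 0 = standing up at its stop (working position), grows as it leans back towards the operator (lathe -x), up to 1.3. Stays where it is left (1 to 3 N to push at the blade)
- rest_edge (a point): middle of the top edge of the rest's blade (50 mm long along the bed); at joint 0 it lies 18 mm beyond the hinge in lathe x and 54 mm above it. At joint 0 the stem (7 mm thick, 12 mm wide) stands upright to 35 mm above the hinge; the blade above it is bent over 42 degrees towards the blank
- rest_hinge (a point): middle of the rest's hinge, at lathe x -34, y 20, z 76 mm; the hinge cheeks end 6 mm above it. The rest turns easily when pushed on its blade, hard close to the hinge; the bed (top z 88) begins 18 mm behind
- rest_post (a joint): post that carries the rest, m: 0 = at its set height in its socket; grows if the rest is lifted (6 N hold it down)
- bench_brush: wooden brush, 23 x 157 x 12 mm, lying on the front of the lathe's board
- oil_bottle: brown dropper bottle with black cap, 29 mm across, 62 mm high, in front of the headstock
- eye_loupe: black eye loupe, 35 mm across, 29 mm high, in front of the lathe
- brass_tweezers: brass tweezers, 126 mm long, in front of the lathe
- watch_head: watch without strap, dark dial, 52 x 45 x 10 mm, front right of the lathe
- small_driver: thin screwdriver, 102 mm long, on the rear of the lathe's board
- tape: roll of tape lying flat, 52 mm across, 15 mm high, behind the lathe

How it is judged:
By the outcome, as a careful person would: the job done as asked, in the order asked, and still so for the second after the job is handed in, with the robot touching nothing.
It also fails if it takes over 51 s, if anything falls off the work surface, if the arm or the gripper's body presses on something with over 40 N, if the wrist force passes 120 N, or if a joint passes its speed limit or range.

## Working session

There is one attempt and no reset: what is moved stays moved. The work goes in short steps, Python scripts to look and compute and a shell command to move; the robot and the scene stay as the last step left them, time stands still between calls to the robot, and variables do not carry over. Pictures are saved under pics/ and viewed, at most 10 in all, crops included, and the job is handed in when it is done.

```bash
ls; mkdir -p pics
cat > h.py <<'E'
import numpy as np, cv2
from plant import ctrl
def snap(n,save=None):
    s=ctrl.snapshot(n)
    if save: cv2.imwrite(f'pics/{save}.png',cv2.cvtColor(s['frame'],cv2.COLOR_RGB2BGR))
    np.save(f'/tmp/{n}.npy',s,allow_pickle=True); return s
def load(n): return np.load(f'/tmp/{n}.npy',allow_pickle=True).item()
def ray(s,u,v):
    f=s['frame'].shape[0]/2/np.tan(np.radians(s['fovy'])/2)
    K=np.array([[f,0,s['cx']],[0,f,s['cy']],[0,0,1]])
    p=cv2.undistortPoints(np.array([[[u,v]]],float),K,np.array([s['k1'],0,0,0,0]))[0,0]
    return np.array([p[0],p[1],1.])
def unproj(s,u,v):  # with depth
    z=s['z_map'][int(round(v)),int(round(u))]
    R=np.array(s['R']);t=np.array(s['t'])
    return R.T@(ray(s,u,v)*z-t)
def plane(s,u,v,h):
    R=np.array(s['R']);t=np.array(s['t'])
    c=-R.T@t; d=R.T@ray(s,u,v); return c+d*(h-c[2])/d[2]
def proj(s,X):
    R=np.array(s['R']);t=np.array(s['t']);f=s['frame'].shape[0]/2/np.tan(np.radians(s['fovy'])/2)
    c=R@np.array(X)+t; a=c[:2]/c[2]; a=a*(1+s['k1']*(a@a)); return a*f+[s['cx'],s['cy']]
E
python3 - <<'E'
from h import *
for n in('scene','top'):
    s=snap(n,n+'0'); print(n,s['fovy'],s['k1'],(-np.array(s['R']).T@s['t']).round(3), (s['z_map']>0).mean())
o=ctrl.get_obs(); print(o)
E
```

```text
drive.py
pics
plant.py
scene 57.34019276210398 -0.04761858909431167 [ 0.233 -0.598  0.457] 0.9959523809523809
top 54.21054069697185 -0.09702783154591631 [0.416 0.107 0.947] 0.9960076530612245
{'clock': 0.1, 'joint_pos': array([-5.65416228e+01,  2.05862045e+01,  6.39512287e-01, -1.83686058e-02,
       -7.01356919e+01, -1.65057871e+01]), 'qvel': array([ 0.06399249, -0.0233011 , -0.01131218,  0.08982489,  0.01093513,
       -0.00036119]), 'tau': array([-1.54879333e-03, -5.84161091e+01,  2.93750238e+01,  7.01553941e+00,
        1.01540811e-02, -5.15859176e-05]), 'tool_pos': array([ 0.19666949, -0.64529696,  0.25073079]), 'orientation': array([ 1.79916104e+02, -6.85143993e-03, -1.63053659e+02]), 'force': array([ 0.45570568, -0.45562709, -0.00946565]), 'moment': array([-0.04563637,  0.02268898, -0.01423308]), 'gripper_force': 0.0, 'opening': 0.08762377576058425}
```

View pics/scene0.png

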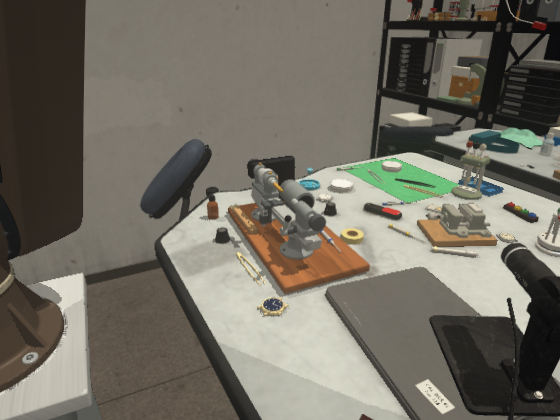

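View pics/top0.png

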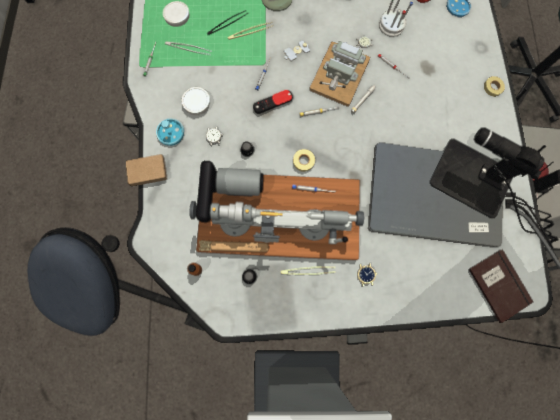

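The scene view shows the lathe at (230–370, 155–290). In the top view the board spans (197–362, 175–260), with the headstock on the left at (+y), knob at ~(358, 217), lever ball at ~(345, 240) and rest at ~(267, 230). Next I'll fit the board and make enlarged crops.

Run:
```python
from h import *
s=load('top'); 
R=np.array(s['R']);print(R.round(3))
f=s['frame'];hsv=cv2.cvtColor(f,cv2.COLOR_RGB2HSV)
m=((hsv[...,0]<16)&(hsv[...,1]>110)&(hsv[...,2]>60)).astype(np.uint8)
m[:170]=0;m[270:]=0;m[:,:190]=0;m[:,:]*=1;m[:,370:]=0
m=cv2.morphologyEx(m,cv2.MORPH_OPEN,np.ones((3,3)))
v,u=np.nonzero(m)
P=np.array([plane(s,a,b,.023)[:2] for a,b in zip(u,v)])
r=cv2.minAreaRect((P*1000).astype(np.float32));print(r,cv2.boxPoints(r))
z=[unproj(s,a,b)[2] for a,b in zip(u[::50],v[::50])];print('board z',np.median(z))
c=cv2.cvtColor(f[165:285,185:375],cv2.COLOR_RGB2BGR);cv2.imwrite('pics/t1.png',cv2.resize(c,None,fx=4.2,fy=4.2,interpolation=cv2.INTER_CUBIC))
s=load('scene');c=cv2.cvtColor(s['frame'][150:290,215:375],cv2.COLOR_RGB2BGR);cv2.imwrite('pics/s1.png',cv2.resize(c,None,fx=4.2,fy=4.2,interpolation=cv2.INTER_CUBIC))
```

```text
[[ 0.005 -1.     0.012]
 [-0.98  -0.007 -0.197]
 [ 0.197 -0.011 -0.98 ]]
((583.3507080078125, 94.83648681640625), (209.2184600830078, 386.4010314941406), 3.984919548034668) [[ 465.5681   280.3002 ]
 [ 492.42065 -105.16665]
 [ 701.1333   -90.62723]
 [ 674.28076  294.83963]]
board z 0.02319788231388948
```

View pics/t1.png

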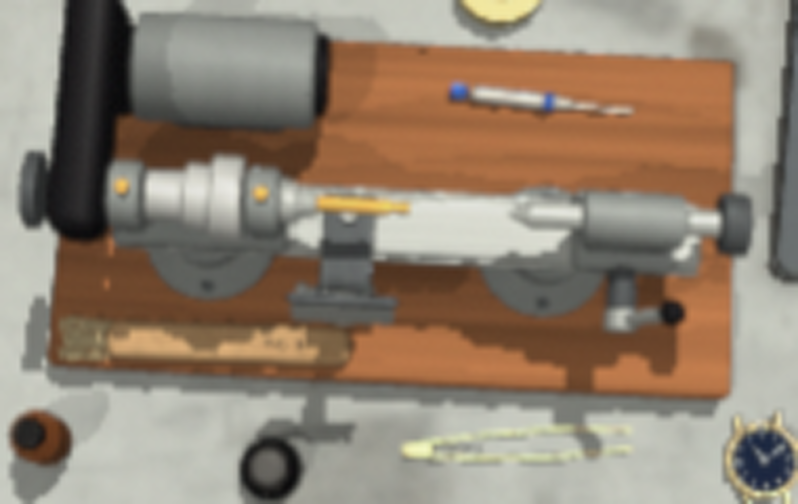

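View pics/s1.png

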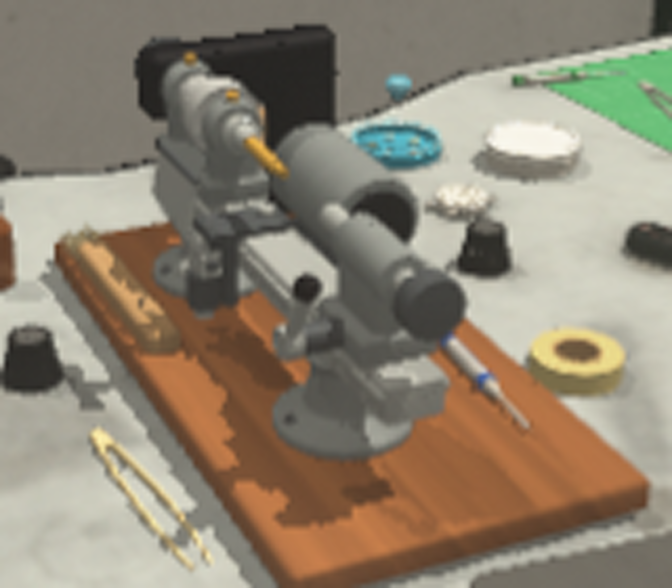

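The crops show the knob at t1 (737,222), the ball at t1 (671,313) and s1 (306,289), the blank's tip at t1 (409,209) and s1 (285,170), and the leaned-back blade at t1 x 290–395, y 288–320.

```bash
cat >> h.py <<'E'
def tri(a,pa,b,pb):
    A=[];B=[]
    for s,p in((a,pa),(b,pb)):
        R=np.array(s['R']);c=-R.T@np.array(s['t']);d=R.T@ray(s,*p);d/=np.linalg.norm(d)
        M=np.eye(3)-np.outer(d,d);A.append(M);B.append(M@c)
    A=np.vstack(A);B=np.hstack(B);x=np.linalg.lstsq(A,B,rcond=None)[0];return x,np.linalg.norm(A@x-B)
E
python3 - <<'E'
from h import *
T=load('top');S=load('scene');np.set_printoptions(precision=4,suppress=True)
t=lambda u,v:(185+(u+.5)/4.2-.5,165+(v+.5)/4.2-.5); q=lambda u,v:(215+(u+.5)/4.2-.5,150+(v+.5)/4.2-.5)
for n,p in dict(TR=(733,62),BR=(732,397),BL=(50,365),TM=(340,42)).items(): print(n,plane(T,*t(*p),.023))
print('boardscene', 'right corner',plane(S,*q(648,487),.023),'front corner',plane(S,*q(290,580),.023),'left',plane(S,*q(57,245),.023))
print('tip',tri(T,t(409,209),S,q(286,172)),plane(T,*t(409,209),.130),plane(S,*q(286,172),.13))
print('ball',tri(T,t(671,313),S,q(306,289)))
print('knob T top',unproj(T,*t(737,222)),'S face',unproj(S,*q(437,305)))
print('ballT',unproj(T,*t(671,313)),'ballS',unproj(S,*q(306,289)))
for u in (305,345,380):
  for v in (230,245,260,275,288,295,302,310,317): print(u,v,unproj(T,*t(u,v)))
for p in ((205,212),(240,218),(265,212),(210,240),(215,290),(210,260)): print(p,unproj(S,*q(*p)))
E
```

```text
TR [ 0.6773 -0.0952  0.023 ]
BR [ 0.4905 -0.0883  0.023 ]
BL [0.5055 0.2787 0.023 ]
TM [0.6867 0.1246 0.023 ]
boardscene right corner [ 0.673  -0.1016  0.023 ] front corner [ 0.4887 -0.0922  0.023 ] left [0.5069 0.2693 0.023 ]
tip (array([0.5733, 0.0879, 0.1297]), np.float64(0.0020358764627075063)) [0.5719 0.0884 0.13  ] [0.5746 0.0873 0.13  ]
ball (array([ 0.5222, -0.0373,  0.1316]), np.float64(0.0006821121374488194))
knob T top [ 0.5638 -0.0676  0.1449] S face [ 0.5659 -0.0765  0.1326]
ballT [ 0.5207 -0.0356  0.1403] ballS [ 0.5202 -0.0422  0.1345]
305 230 [0.5687 0.1401 0.0878]
305 245 [0.561  0.14   0.0877]
305 260 [0.5636 0.1423 0.0234]
305 275 [0.5555 0.1422 0.0231]
305 288 [0.5427 0.1406 0.0625]
305 295 [0.5293 0.1379 0.1328]
305 302 [0.5257 0.1378 0.1344]
305 310 [0.5229 0.138  0.1264]
305 317 [0.5212 0.1385 0.1131]
345 230 [0.5675 0.1197 0.0954]
345 245 [0.5602 0.1197 0.0934]
345 260 [0.5526 0.1196 0.0935]
345 275 [0.5446 0.1195 0.096 ]
345 288 [0.5381 0.1194 0.0957]
345 295 [0.5356 0.1195 0.0882]
345 302 [0.5258 0.1188 0.1343]
345 310 [0.5222 0.1188 0.1327]
345 317 [0.5207 0.119  0.1185]
380 230 [0.5688 0.1021 0.089 ]
380 245 [0.5616 0.102  0.0858]
380 260 [0.564  0.1016 0.0227]
380 275 [0.5553 0.1016 0.0258]
380 288 [0.5485 0.1015 0.0238]
380 295 [0.5448 0.1015 0.0231]
380 302 [0.526  0.1022 0.1335]
380 310 [0.5226 0.1021 0.1303]
380 317 [0.5206 0.102  0.1201]
(205, 212) [0.5593 0.1581 0.0811]
(240, 218) [0.5624 0.1179 0.0935]
(265, 212) [0.5748 0.1127 0.0968]
(210, 240) [0.5397 0.1065 0.09  ]
(215, 290) [0.543  0.1083 0.0588]
(210, 260) [0.5389 0.1052 0.079 ]
```

```bash
cat >> h.py <<'E'
from scipy.spatial.transform import Rotation as Ro
O=np.array([.5734,.098]);TH=np.radians(-2.4)
LX=np.array([np.cos(TH),np.sin(TH)]);LY=np.array([-np.sin(TH),np.cos(TH)])
def st():
    o=ctrl.get_obs();p=np.array(o['tool_pos']);d=p[:2]-O
    F=np.array(o['force'])
    print('t',round(o['clock'],2),'lathe TCP mm',(1e3*np.array([d@LX,d@LY,p[2]])).round(1),'tip z',round(1e3*p[2]-25,1),'rpy',o['orientation'].round(1),'F lathe',np.array([F[:2]@LX,F[:2]@LY,F[2]]).round(2),'op',round(o['opening'],3)); return o,p
def go(x,y,tipz):
    o,p=st();w=O+x/1e3*LX+y/1e3*LY
    R=Ro.from_euler('xyz',o['orientation'],degrees=True).as_matrix()
    print('->',(R.T@(np.array([*w,tipz/1e3+.025])-p)).round(4))
E
python3 -c "
from h import *
go(0,-225,200)"
```

```text
t 0.1 lathe TCP mm [-345.3 -758.4  250.7] tip z 225.7 rpy [ 179.9   -0.  -163.1] F lathe [ 0.47 -0.44 -0.01] op 0.088
-> [-0.5025  0.3889  0.0262]
```
Turn +19.4. Sign: check after.

The manual's scale: shifts go in units of 25 mm and turns go in units of 5 degrees. Converting my numbers, -0.5 m is -20, 0.39 m is 15.6, 19.4 degrees is 3.88.

```bash
echo '[-20,15.6,1,2,0,-20,15.6,1,3.88,0,-20,15.6,1,3.88,0,-20,15.6,1,3.88,0,-20,15.6,1,3.88,0,-20,15.6,1,3.88,0,-20,15.6,1,3.88,0,-20,15.6,1,3.88,0]' | python3 drive.py; python3 -c "
from h import *
go(0,-225,200)"
```

```text
clock: 1.1
tool_pos: [0.4847, -0.235, 0.2318]
orientation: [180.0, 0.0, 177.6]
force: [0.6, -0.7, -1.0]
opening: 0.0131
gripper_force: 0.0
t 1.1 lathe TCP mm [ -74.6 -336.4  231.8] tip z 206.8 rpy [180.    0.  177.6] F lathe [ 0.61 -0.64 -0.98] op 0.013
-> [-0.0745  0.1114  0.0068]
```

Scaled: 0.095 m is 3.8, -0.07 m is -2.8.

```bash
echo '[-2.8,3.8,0.24,0,0,-2.8,3.8,0.24,0,0,-2.8,3.8,0.24,0,0,-2.8,3.8,0.24,0,0,-2.8,3.8,0.24,0,0]' | python3 drive.py; python3 -c "
from h import *
go(0,-225,120)
snap('top','top2')
s=load('top');cv2.imwrite('pics/t2.png',cv2.resize(cv2.cvtColor(s['frame'][140:290,185:435],cv2.COLOR_RGB2BGR),None,fx=3,fy=3))
"
```

```text
clock: 1.72
tool_pos: [0.5573, -0.1458, 0.2259]
orientation: [-180.0, -0.0, 177.5]
force: [-0.6, 0.0, 0.1]
opening: 0.0003
gripper_force: 0.0
t 1.73 lathe TCP mm [  -5.9 -244.3  225.9] tip z 200.9 rpy [-180.    -0.   177.5] F lathe [-0.57 -0.01  0.14] op 0.0
-> [-0.0058  0.0193  0.0809]
```

View pics/t2.png

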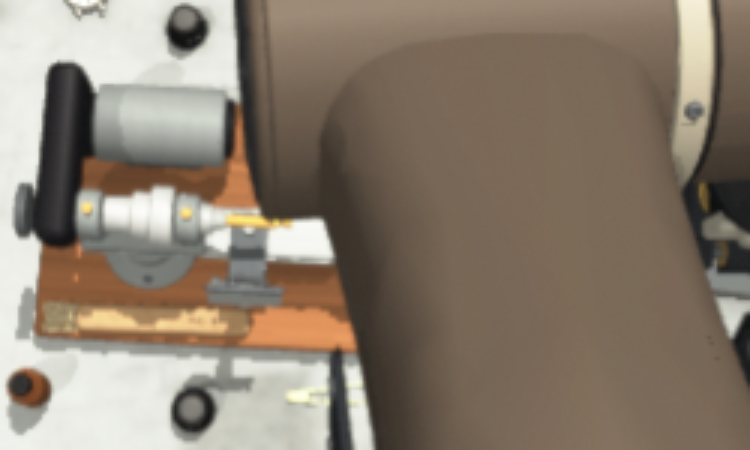

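The arm hides the tailstock from above (t2 x 240–700), so I'll rely on the scene view and force. Next I descend behind the knob.

```bash
echo '[-0.24,0.4,1.6,0,0,-0.24,0.4,3.24,0,0,-0.24,0.4,3.24,0,0,-0.24,0.4,3.24,0,0]' | python3 drive.py; python3 -c "
from h import *
go(0,-147,120)
snap('scene')
s=load('scene');cv2.imwrite('pics/s2.png',cv2.resize(cv2.cvtColor(s['frame'][120:290,215:415],cv2.COLOR_RGB2BGR),None,fx=3,fy=3))
"
```

```text
clock: 2.28
tool_pos: [0.5651, -0.136, 0.1465]
orientation: [-180.0, 0.1, 177.5]
force: [-0.1, 1.0, 0.6]
opening: 0.0007
gripper_force: 0.0
t 2.27 lathe TCP mm [   1.5 -234.1  146.5] tip z 121.5 rpy [-1.800e+02  1.000e-01  1.775e+02] F lathe [-0.14  0.99  0.58] op 0.001
-> [0.0016 0.0871 0.0014]
```

View pics/s2.png

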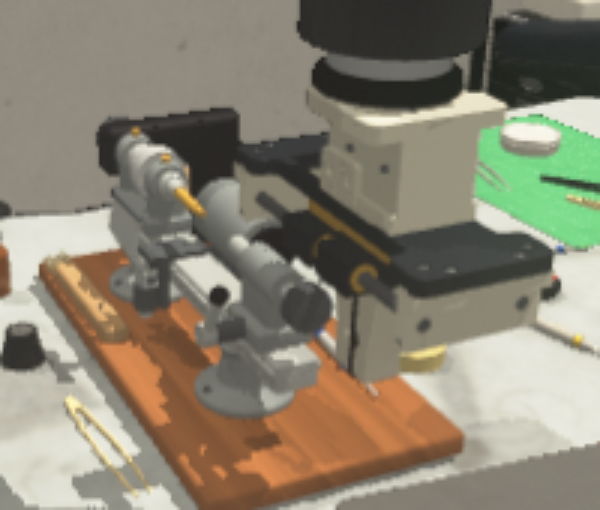

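Run:
```python
from h import *
s=load('scene')
W=lambda x,y,z: np.array([*(O+x/1e3*LX+y/1e3*LY),z/1e3])
c=lambda X:((proj(s,X)-[215,120])*3).round(0)
print('tip',c(W(1.5,-234,121)),'tcp',c(W(1.5,-234,146)),'knob',c(W(0,-174.6,130)),'blank',c(W(0,-10,130)),'corner',c(W(-75,-185,23)))
def L(u,v):
    p=unproj(s,215+u/3,120+v/3);d=p[:2]-O;return (1e3*np.array([d@LX,d@LY,p[2]])).round(1)
for p in ((345,330),(370,330),(390,310),(345,365),(365,375),(302,305),(460,330),(230,345)):print(p,L(*p))
```

```text
tip [363. 370.] tcp [366. 331.] knob [311. 310.] blank [201. 212.] corner [203. 495.]
(345, 330) [  -8.5 -227.7  145.5]
(370, 330) [  -7.9 -251.8  157.6]
(390, 310) [ -29.1 -299.5  197.5]
(345, 365) [  -8.4 -230.1  124.2]
(365, 375) [  -7.4 -249.5  128.2]
(302, 305) [  -6.6 -175.   135.2]
(460, 330) [  -5.7 -323.9  193.9]
(230, 345) [-17.3 -99.   70.2]
```

The tip projects where it should. The knob face is at lathe y ≈ -175 and the finger front at ≈ -213. Now I push.

```bash
echo '[0.04,1,0.04,0,0,0.04,1.28,0.04,0,0,0.04,1.52,0.04,0,0,0.04,1.76,0.04,0,0,0.04,2,0.04,0,0,0.04,2.24,0.04,0,0,0.04,2.48,0.04,0,0,0.04,2.72,0.04,0,0]' | python3 drive.py; python3 -c "
from h import *
go(0,-147,120)"
```

```text
clock: 3.32
tool_pos: [0.5666, -0.0669, 0.144]
orientation: [-180.0, 0.0, 177.6]
force: [1.1, -3.3, 2.6]
opening: 0.0002
gripper_force: 2.0
t 3.33 lathe TCP mm [ 1.000e-01 -1.651e+02  1.440e+02] tip z 119.0 rpy [-180.     0.   177.6] F lathe [ 1.23 -3.23  2.61] op 0.0
-> [ 0.0001  0.0181 -0.001 ]
```

```bash
echo '[0,0.12,0,0,0,0,0.24,0,0,0,0,0.36,0,0,0,0,0.48,0,0,0,0,0.56,0,0,0,0,0.56,0,0,0]' | python3 drive.py; python3 -c "
from h import *
go(0,-147,120)"
```

```text
clock: 4.08
tool_pos: [0.5667, -0.053, 0.1436]
orientation: [180.0, -0.0, 177.5]
force: [0.4, -1.1, 1.7]
opening: 0.0001
gripper_force: 0.8
t 4.08 lathe TCP mm [  -0.4 -151.2  143.6] tip z 118.6 rpy [180.   -0.  177.5] F lathe [ 0.4  -1.08  1.72] op 0.0
-> [-0.0004  0.0042 -0.0014]
```

```bash
echo '[0,0.08,0,0,0,0,0.16,0,0,0,0,0.2,0,0,0,0,0.24,0,0,0,0,0.24,0,0,0]' | python3 drive.py; python3 -c "
from h import *
go(0,-147,120)"
```

```text
clock: 4.7
tool_pos: [0.5669, -0.0472, 0.1437]
orientation: [180.0, -0.0, 177.5]
force: [0.8, -2.4, -0.2]
opening: 0.0003
gripper_force: 1.1
t 4.7 lathe TCP mm [  -0.4 -145.3  143.7] tip z 118.7 rpy [180.   -0.  177.5] F lathe [ 0.94 -2.34 -0.2 ] op 0.0
-> [-0.0004 -0.0017 -0.0013]
```

Scaled: 0.003 m is 0.12, 0.002 m is 0.08.

```bash
echo '[0,0.04,0,0,0,0,0.08,0,0,0,0,0.12,0,0,0,0,0.12,0,0,0]' | python3 drive.py; echo '[0,0.04,0,0,0,0,0.08,0,0,0,0,0.12,0,0,0,0,0.12,0,0,0]' | python3 drive.py; python3 -c "
from h import *
go(0,-147,120)"
```

```text
clock: 5.2
tool_pos: [0.567, -0.0454, 0.1438]
orientation: [-179.9, -0.1, 177.5]
force: [0.4, -10.2, -0.3]
opening: 0.0003
gripper_force: 4.6
clock: 5.7
tool_pos: [0.5669, -0.045, 0.1439]
orientation: [-179.7, -0.1, 177.5]
force: [3.9, -23.4, -2.0]
opening: 0.0002
gripper_force: 11.4
t 5.7 lathe TCP mm [  -0.5 -143.1  143.9] tip z 118.9 rpy [-1.797e+02 -1.000e-01  1.775e+02] F lathe [  4.86 -23.26  -1.98] op 0.0
-> [-0.0005 -0.0039 -0.0011]
```

Hard stop found (force rose from 2 to 10 to 23 N while the tool stood still). Now I back off and go sideways to the lever's plane, behind the ball.

Scaled: 0.045 m is 1.8, -0.03 m is -1.2.

```bash
echo '[0,-0.8,0,0,0,0,-1.2,0,0,0,0.8,-1.2,0,0,0,1.8,-1.2,0,0,0,1.8,-1.2,0,0,0,1.8,-1.2,0,0,0]' | python3 drive.py; python3 -c "
from h import *
go(-45.5,-131,119)
s=snap('scene')
cv2.imwrite('pics/s3.png',cv2.resize(cv2.cvtColor(s['frame'][150:270,225:365],cv2.COLOR_RGB2BGR),None,fx=5,fy=5))
"
```

```text
clock: 6.45
tool_pos: [0.5219, -0.0691, 0.1443]
orientation: [180.0, 0.1, 177.6]
force: [0.1, -0.6, 0.3]
opening: 0.0003
gripper_force: 0.0
t 6.45 lathe TCP mm [ -44.5 -169.1  144.3] tip z 119.3 rpy [1.800e+02 1.000e-01 1.776e+02] F lathe [ 0.15 -0.58  0.3 ] op 0.0
-> [0.001  0.0381 0.0003]
```

View pics/s3.png

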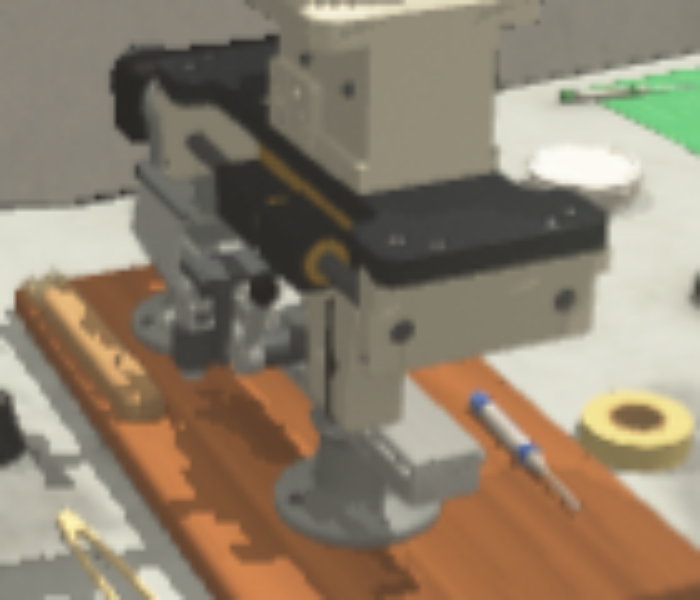

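The ball is visible at s3 (263,290), just left of the finger. I'll measure it.

Run:
```python
from h import *
s=load('scene')
def L(p):
    d=p[:2]-O;return (1e3*np.array([d@LX,d@LY,p[2]])).round(1)
u,v=225+263/5,150+290/5
print(L(plane(s,u,v,.1316)),L(unproj(s,u,v)))
```

```text
[-44.2 -89.4 131.6] [-46.2 -93.9 134. ]
```

```bash
echo '[0.04,1.2,0,0,0,0.04,2,0,0,0,0.04,2.24,0,0,0,0.04,2.48,0,0,0,0.04,2.72,0,0,0,0.04,2.96,0,0,0,0.04,3.2,0,0,0,0.04,3.2,0,0,0]' | python3 drive.py; echo '[0,0.16,0,0,0,0,0.32,0,0,0,0,0.48,0,0,0,0,0.6,0,0,0,0,0.6,0,0,0]' | python3 drive.py; python3 -c "
from h import *
go(-45.5,-64,119)"
```

```text
clock: 7.5
tool_pos: [0.5236, 0.0111, 0.1438]
orientation: [180.0, -0.0, 177.6]
force: [0.6, 0.2, 0.8]
opening: 0.0006
gripper_force: 0.0
clock: 8.12
tool_pos: [0.5243, 0.0259, 0.1438]
orientation: [180.0, 0.0, 177.6]
force: [-0.6, 0.3, 1.1]
opening: 0.0004
gripper_force: 0.1
t 8.12 lathe TCP mm [-46.  -74.1 143.8] tip z 118.8 rpy [180.    0.  177.6] F lathe [-0.57  0.29  1.13] op 0.0
-> [-0.0005  0.0101 -0.0002]
```

Scaled: 0.008 m is 0.32, 0.006 m is 0.24.

```bash
echo '[0,0.12,0,0,0,0,0.24,0,0,0,0,0.32,0,0,0,0,0.32,0,0,0]' | python3 drive.py; echo '[0,0.08,0,0,0,0,0.16,0,0,0,0,0.16,0,0,0]' | python3 drive.py;  python3 -c "
from h import *
go(-45.5,-64,119)
s=snap('scene')
cv2.imwrite('pics/s4.png',cv2.resize(cv2.cvtColor(s['frame'][150:270,225:365],cv2.COLOR_RGB2BGR),None,fx=5,fy=5))
"
```

```text
clock: 8.62
tool_pos: [0.5247, 0.0339, 0.1439]
orientation: [180.0, 0.0, 177.6]
force: [-0.3, -0.4, -1.1]
opening: 0.0004
gripper_force: 0.1
clock: 9.0
tool_pos: [0.5248, 0.0378, 0.1439]
orientation: [180.0, 0.0, 177.6]
force: [-0.4, 1.0, 0.2]
opening: 0.0004
gripper_force: 0.2
t 9.0 lathe TCP mm [-46.  -62.2 143.9] tip z 118.9 rpy [180.    0.  177.6] F lathe [-0.48  0.98  0.17] op 0.0
-> [-0.0005 -0.0018 -0.0001]
```

View pics/s4.png

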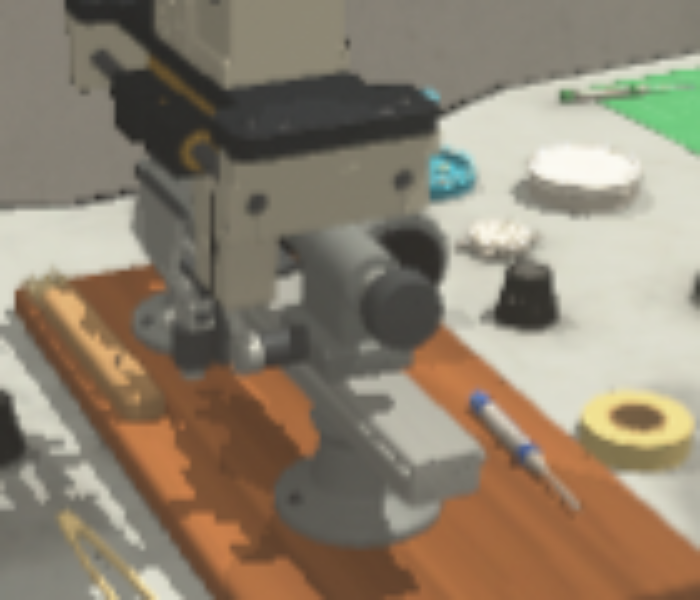

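The finger at (245,240) hides the lever. I'll push on to its stop in small steps.

```bash
for i in 1 2 3; do echo '[0,0.04,0,0,0,0,0.08,0,0,0,0,0.12,0,0,0,0,0.12,0,0,0]' | python3 drive.py | egrep 'pos|force'; done
```

```text
tool_pos: [0.5246, 0.0393, 0.1439]
force: [0.6, -8.8, 0.9]
gripper_force: 3.6
tool_pos: [0.5244, 0.0403, 0.1439]
force: [2.8, -19.4, 1.6]
gripper_force: 8.6
tool_pos: [0.5242, 0.0411, 0.1439]
force: [6.2, -30.5, 0.3]
gripper_force: 14.1
```

At the stop. Now retreat, rise, and go in front of the tool rest.

Scaled: 0.072 m is 2.88, -0.06 m is -2.4.

```bash
echo '[0,-0.8,0,0,0,0,-1.2,0,0,0,0,-1.2,-1.2,0,0,0,-1.2,-2.4,0,0,1.4,-0.4,-2.4,0,0,1.4,1.6,-2.4,0,0,1.4,2.88,-2.4,0,0,1.4,2.88,-2.4,0,0]' | python3 drive.py | egrep 'clock|force'; python3 -c "
from h import *
go(-80,20,118)
s=snap('scene')
cv2.imwrite('pics/s5.png',cv2.resize(cv2.cvtColor(s['frame'][140:260,225:365],cv2.COLOR_RGB2BGR),None,fx=5,fy=5))
"
```

```text
clock: 11.55
force: [-0.2, -0.2, -0.9]
gripper_force: 0.0
t 11.55 lathe TCP mm [-80.9  21.  204. ] tip z 179.0 rpy [179.9   0.  177.7] F lathe [-0.24 -0.19 -0.88] op 0.0
-> [-0.0009 -0.0011  0.061 ]
```

View pics/s5.png

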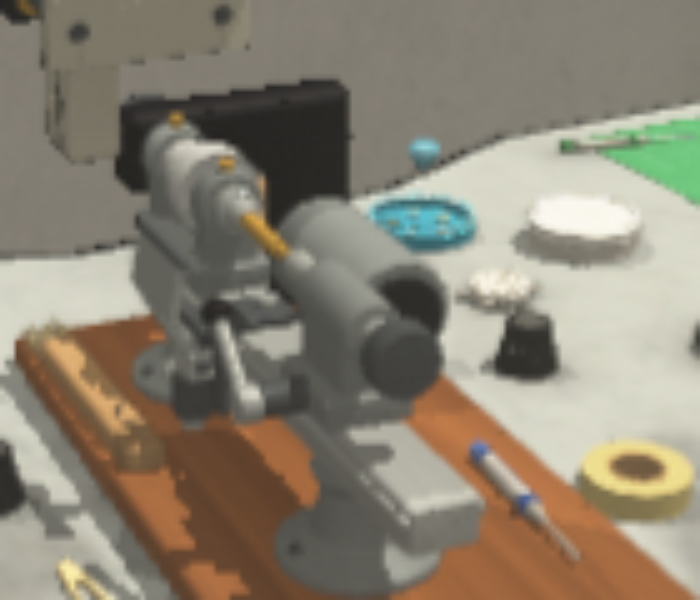

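The lever now leans towards the headstock (ball at s5 (215,312), hub at (245,395)), and the centre meets the blank at (290,258). I'll check the ball's position against the locked pose and where the blade should appear.

Run:
```python
from h import *
s=load('scene')
W=lambda x,y,z: np.array([*(O+x/1e3*LX+y/1e3*LY),z/1e3])
c=lambda X:((proj(s,X)-[225,140])*5).round(0)
def L(p):
    d=p[:2]-O;return (1e3*np.array([d@LX,d@LY,p[2]])).round(1)
print('ball expected px',c(W(-45,-35.4,123.7)),'hub',c(W(-45,-67,96)))
for p in ((215,312),(205,312),(245,395),(230,305),(270,312),(195,330),(190,390)):
    u,v=225+p[0]/5,140+p[1]/5;print(p,L(unproj(s,u,v)))
print('blade ends',c(W(-47,-5,134)),c(W(-47,45,134)),c(W(-52,-5,115)))
```

```text
ball expected px [210. 306.] hub [239. 397.]
(215, 312) [-46.4 -44.4 124.8]
(205, 312) [-49.8 -41.8 124.4]
(245, 395) [-47.2 -78.1 102.7]
(230, 305) [-12.7  21.9  94. ]
(270, 312) [ 2.8 12.1 91.8]
(195, 330) [-33.9  11.3  90. ]
(190, 390) [-36.8  11.   60.7]
blade ends [179. 257.] [139. 216.] [169. 299.]
```

The lever matches the locked pose to about 1 px. Now I descend in front of the blade and push it up.

```bash
echo '[0,-0.04,1.2,0,0,0,-0.04,2.4,0,0,0,-0.04,2.4,0,0,-0.4,-0.04,2.4,0,0,-0.6,-0.04,2.4,0,0,-0.72,-0.04,2.4,0,0,-0.84,-0.04,2.4,0,0,-0.84,-0.04,2.4,0,0]' | python3 drive.py | egrep 'clock|force'; python3 -c "
from h import *
st()"; echo '[-0.12,0,0,0,0,-0.24,0,0,0,0,-0.36,0,0,0,0,-0.48,0,0,0,0,-0.48,0,0,0,0]' | python3 drive.py | egrep 'clock|force';python3 -c "
from h import *
go(-41.5,20,119)"
```

```text
clock: 12.6
force: [0.5, -0.5, -0.4]
gripper_force: 0.0
t 12.6 lathe TCP mm [-59.8  17.7 144. ] tip z 119.0 rpy [180.    0.  177.5] F lathe [ 0.48 -0.47 -0.43] op -0.0
clock: 13.22
force: [-0.6, -0.2, 1.3]
gripper_force: 0.6
t 13.22 lathe TCP mm [-47.6  17.7 143.8] tip z 118.8 rpy [180.    0.  177.5] F lathe [-0.56 -0.21  1.27] op 0.0
-> [-0.0061  0.0023 -0.0002]
```

```bash
for i in 1 2 3; do echo '[-0.04,0,0,0,0,-0.08,0,0,0,0,-0.12,0,0,0,0,-0.12,0,0,0,0]' | python3 drive.py | egrep 'pos|^force'; done; python3 -c "
from h import *
st()"
```

```text
tool_pos: [0.5293, 0.1175, 0.1439]
force: [-1.5, -1.5, 2.9]
tool_pos: [0.5323, 0.1174, 0.1439]
force: [-1.0, 0.2, 2.0]
tool_pos: [0.535, 0.1172, 0.1437]
force: [-1.2, -0.8, 1.8]
t 14.72 lathe TCP mm [-39.1  17.6 143.7] tip z 118.7 rpy [-180.    -0.   177.5] F lathe [-1.21 -0.87  1.76] op 0.0
```

```bash
for i in 1 2; do echo '[-0.04,0,0,0,0,-0.08,0,0,0,0,-0.08,0,0,0,0]' | python3 drive.py | egrep 'pos|^force'; done; python3 -c "
from h import *
st()"
```

```text
tool_pos: [0.536, 0.117, 0.1435]
force: [-6.4, 2.0, 5.4]
tool_pos: [0.5368, 0.1168, 0.1433]
force: [-12.4, 3.3, 7.4]
t 15.47 lathe TCP mm [-37.3  17.2 143.3] tip z 118.3 rpy [-180.    -0.3  177.5] F lathe [-12.49   2.77   7.41] op 0.0
```

```bash
echo '[-0.04,0,0,0,0,-0.08,0,0,0,0,-0.08,0,0,0,0]' | python3 drive.py | egrep 'pos|^force'; echo '[0.8,0,0,0,0,2,0,0,0,0,2,0,-1.6,0,0,2,0,-4,0,0,4,-2,-4,0,0,6,-4,-4,0,0,6,-6,-4,0,0,6,-8,-4,0,0]' | python3 drive.py; echo '[0,-4,0,0,0,0,-4,0,0,0,0,-4,0,0,0,0,-4,0,0,0]' | python3 drive.py ; python3 -c "
from h import *
st();s=snap('top');a=s['frame'][170:290,185:375];b=snap('scene')['frame'][150:270,215:365]
z=lambda c,f:cv2.resize(cv2.cvtColor(c,cv2.COLOR_RGB2BGR),None,fx=f,fy=f)
A=z(a,2.5);B=z(b,2.33)[:300]
h=min(len(A),len(B));cv2.imwrite('pics/f.png',np.hstack([A[:h],B[:h]])[:,:800])
t=load('top')
for u in range(262,274,4):
  for v in range(222,244,2):
    p=unproj(t,u,v);d=p[:2]-O;print(u,v,(1e3*np.array([d@LX,d@LY,p[2]])).round(0),end=' ')
  print()
"
```

```text
tool_pos: [0.5375, 0.1166, 0.1431]
force: [-16.9, 4.8, 10.5]
clock: 16.85
tool_pos: [0.3819, -0.0778, 0.2447]
orientation: [180.0, 0.2, 177.7]
force: [1.4, -0.7, -0.2]
opening: 0.0008
gripper_force: 0.0
clock: 17.35
tool_pos: [0.3785, -0.1764, 0.2438]
orientation: [180.0, 0.0, 177.5]
force: [-0.2, 0.5, -0.1]
opening: 0.0002
gripper_force: 0.0
t 17.35 lathe TCP mm [-183.2 -282.3  243.8] tip z 218.8 rpy [180.    0.  177.5] F lathe [-0.26  0.47 -0.07] op 0.0
262 222 [-19.  30. 134.] 262 224 [-23.  30. 129.] 262 226 [-26.  30. 123.] 262 228 [-30.  30. 125.] 262 230 [-33.  30. 115.] 262 232 [-37.  29. 113.] 262 234 [-36.  30.  80.] 262 236 [-40.  30.  79.] 262 238 [-37.  32.  23.] 262 240 [-42.  31.  22.] 262 242 [-46.  31.  21.] 
266 222 [-19.  22. 131.] 266 224 [-22.  22. 129.] 266 226 [-26.  22. 125.] 266 228 [-29.  22. 121.] 266 230 [-33.  21. 118.] 266 232 [-37.  21. 115.] 266 234 [-38.  21.  99.] 266 236 [-40.  22.  77.] 266 238 [-43.  22.  67.] 266 240 [-42.  22.  25.] 266 242 [-46.  22.  25.] 
270 222 [-19.  14. 133.] 270 224 [-22.  14. 129.] 270 226 [-25.  14. 123.] 270 228 [-29.  13. 123.] 270 230 [-32.  13. 117.] 270 232 [-36.  13. 114.] 270 234 [-35.  13.  81.] 270 236 [-40.  13.  80.] 270 238 [-42.  13.  63.] 270 240 [-41.  13.  22.] 270 242 [-45.  13.  23.]
```

View pics/f.png

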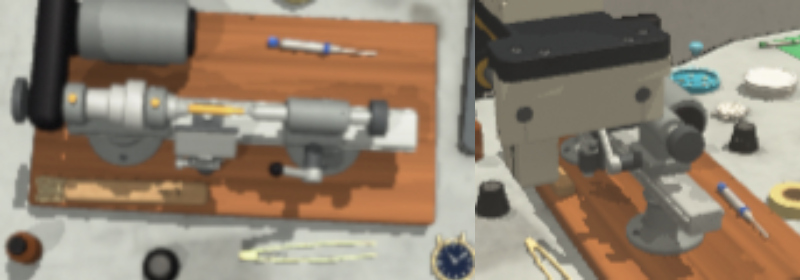

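The top view shows the blade beside the blank (slope 43°, edge at x ≈ -17, z ≈ 131–134, matching joint 0). The centre is at the blank's end at (245,110), the lever ball is towards the headstock at (276,169), and the small things haven't moved. The hand is clear, so I'm handing in.

```bash
python3 -c "
from plant import ctrl
print(ctrl.close_job())"
```

```text
the job is handed in; nothing more can be done
None
```

I handed the job in at about 17 s: the tailstock is pushed up to the blank, its lever flipped to the locked stop and the tool rest stood up at its stop, with the hand clear; all three agree with my final camera and force checks, but no verdict came back.

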